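# Index the dust hood arm one hole towards the work

### The job

Swing the dust hood's arm one hole towards the black moulded shell that is to be sanded next: hook a fingertip under the index pin's pull ring, lift the pin out of its hole, swing the arm to the next hole on the shell's side and let the pin spring fully home there. Do not pinch the ring, do not grasp or move anything else, and finish clear of it all.

Things in the scene. Friction and masses are not known exactly. Their poses are not given: they have to be found in the camera images.
- fixture: steel index fixture bolted down: bed 245 x 210 x 12 and a curved sector, top 30 above the bench, with five holes 15 degrees apart on a circle of radius 140 round the pivot; the middle hole lies on its +x axis. Origin on the pivot axis at bench height; x roughly away from the robot, y left of that, z up. Its yaw varies within 0.25 rad
- hood_arm (a joint): angle (rad) of the hood arm about the fixture's upright pivot: 0 at the middle hole (the start, about 0.01 of play), +0.2618 at the next hole to the left (fixture +y), -0.2618 at the next to the right; outer holes at +-0.5236, stops at +-0.60. Unpinned, it swings against light friction (0.12 N m) and stays where it is left
- index_pin (a joint): lift (m) of the 9 mm spring pin on the arm, 140 from the pivot: 0 = fully home, hard stop at 0.020. Above 0.012 it clears the sector and the arm can swing. Let go, it springs down and drops into a hole within about 3 mm, else rests on the sector at about 0.012 and drops in when the arm comes over a hole. About 4 N to start the lift, 7 N at the top
- ring_under (a point): highest point inside the pull ring (middle of the underside of its top), 140 above the bench when the pin is home; moves with pin and arm. The upright steel ring is 52 clear inside, 69 outside, its bar 8 to 9 thick, its centre 26 below this point. Its opening faces along the arm: a fingertip tilted some 45 degrees, coming from the pivot's side, goes through
- hood_mouth (a point): middle of the hood's open mouth, 287 from the pivot and 57 above the bench. The arm is a flat bar 36 wide, top 47 above the bench, running from the pivot away from the robot; under the ring stands the pin's barrel, 26 across, top 73; the flat grey hood (130 wide, top 81, on it a collar up to 103) begins 202 from the pivot, 62 beyond the ring
- ring_front: flank of the ring that faces the pivot and the robot (frame on the bench below the pin, only its contact matters)
- ring_back: flank of the ring that faces the hood (same frame as the front flank)
- ring_left: outside of the ring's left (+y) edge (same frame)
- ring_right: outside of the ring's right (-y) edge (same frame)
- shell: the work: a black moulded shell, a curved scoop about 130 x 130, on a plywood stand, 115 high in all, fixed to the bench to the left or to the right of the fixture; origin at the centre of its underside
- sander: black round-bodied orbital sander, 118 high, in a low plywood tray 150 x 130, fixed on the side opposite to the shell; origin at the centre of its underside
- sand_block: cork sanding block 110 x 60 x 30, beside the fixture; origin at the centre of its underside
- tape_roll: paper roll of tape, a ring 84 across and 24 high lying flat beside the fixture; origin at the centre of its underside
- jar: amber jar 60 across, 75 high; origin at the centre of its underside
- spray_can: plain metal can 60 across, 170 high; origin at the centre of its underside
- brush: brush lying on the bench
- wrench: wrench lying on the bench
Not all that is in view belongs to the job. What is shaped like the shell but purple is not meant.

How it is judged:
On the way, in this order (a step that is already met when the one before it is completed fails the run):
1. the pin is lifted clear of the middle hole (more than 13 mm) with the arm still at that hole (value of joint index_pin above 0.0128 m and value of joint hood_arm between -0.08 and 0.08 rad), for 0.02 s.
2. the pin is home in the next hole on the shell's side (((y of shell in the frame of fixture above 0 m and value of joint hood_arm between 0.2318 and 0.2918 rad) or (y of shell in the frame of fixture below 0 m and value of joint hood_arm between -0.2918 and -0.2318 rad)) and value of joint index_pin below 0.003 m), for 0.2 s.
At the end, for the whole second after the job is handed in: The hood arm stands at the next hole on the shell's side (15 degrees from the middle, within 0.03 rad), the pin is fully home (within 3 mm) and the arm is at rest (all of step 2 and velocity of joint hood_arm between -0.02 and 0.02 rad/s); the robot touches nothing.
It fails at once if the ring is pinched: pressed by the robot on both flanks, or on both outer edges, at once (more than 1.5 N each) ((contact force between the fingers and ring_front above 1.5 N and contact force between the fingers and ring_back above 1.5 N) or (contact force between the fingers and ring_left above 1.5 N and contact force between the fingers and ring_right above 1.5 N)).
It fails at once if a loose thing on the bench is moved by more than 15 mm (distance of any of sand_block, tape_roll, jar, spray_can, brush, wrench from where it was at the start of the episode above 0.015 m).
It fails at once if the shell or the sander is pushed (more than 8 N) (contact force between any of the fingers, the arm and shell above 8 N or contact force between any of the fingers, the arm and sander above 8 N).
It also fails if it takes over 35 s, if anything falls off the work surface, if the arm or the gripper's body presses on something with over 40 N, if the wrist force passes 120 N, or if a joint passes its speed limit or range.

### The arm

A 6-joint arm with a two-finger parallel gripper is mounted at the origin on the work surface. World frame = base frame: x ahead of the robot, y to its left, z up, the work surface at z = 0. Lengths are in m, angles in rad, forces in N, time in s.
With the tool pointing down it reaches from about 0.35 to 0.975 m from the base axis. Payload 4.9 kg.
Tool frame: the origin (TCP) lies on the centre line of the jaws, within the pads' length; the fingertips stand ctrl.tcp_to_tips ahead of it and the grasp point (between the pads) lies 3 mm ahead of it (ctrl.tcp_to_tips is the distance from the TCP to the fingertips, in m); z points along the fingers, y is the direction in which the jaws open and shut (so a half turn about z gives the same grasp; the last joint's range is limited). The gripper opens to 85 mm and grips with 20 to 120 N. Pads are 22 mm wide; open, the fingers measure 114 mm over their backs; the gripper's body (76 mm by 85 mm) begins 54 mm behind the grasp point. The pads swing forward as they close: fully open they stand 13 mm farther back than shut.
Start: joints at [-1.308, 0.053, 1.613, -0, 1.476, -0.119], TCP at [0.233, -0.58, 0.253] pointing down, gripper open.
Joint ranges: [-3.01, 3.01], [-1.01, 2.22], [0.06, 2.58], [-1.02, 4.17], [0.09, 2.62], [-3.14, 3.14]. Speed limits (rad/s): [2.57, 2.57, 3.14, 3.14, 3.14, 3.14].

### API

Orientations are given as a rotation vector (axis times angle).
In Python, from station import ctrl, vision gives the robot as it stands.
- The arm moves only by the tool jog_arm, never from a script. Its argument "deltas" is a list of rows, each a list of 7 numbers: the turn, a rotation vector about the tool's x, y, z in rad, then the shift along the tool's x, y, z in cm, then the opening, from 0 (shut) to 1 (fully open). A call has 1 to 12 rows; each row shifts and turns the commanded pose from where the row before left it, along the tool's axes as they then stand; what a row does not reach is not made up. A row lasts 1/12 s, in which the tool goes at most 41.7 mm and 7.16 degrees, less where a joint would pass 70% of its speed; a pose out of reach is approached as far as the arm can. A call with a gripper value outside its range is refused whole. The fingers move at their own pace and stop on an object; "grip_force" is the grip in N (left out, the last holds). Time passes only in rows, so rows that do not move let the fingers close. It gives the time, the measured TCP pose, the force and the opening at its end, in the units of the state.
- ctrl.get_obs(): the state, without advancing time (a new reading comes with each control period).
- vision.get_image(name): name is "side" or "top" or "wrist"; returns (picture, depth): 384x512x3 uint8, red, green, blue; 384x512 float32, m along the optical axis (not along the pixel's ray), 0 where there is no reading.
- vision.calibration(name): a dict with "fx", "fy", "cx", "cy" (pixels), "rvec" (rotation vector, rad) and "tvec" (3), from world to camera coordinates, as OpenCV has them; the wrist camera has in their place "hand_eye" (4x4, takes a point from camera to tool coordinates, whose origin is the TCP and whose axes are the flange's). Camera axes: x right, y down, z forward; pixel columns grow to the right and rows downward; lengths in m; the calibration is good to about 2 mm. A picture is of the moment at which its call begins: read the wrist's pose just before it. calibration takes no time and is no camera call.
- ctrl.finish_job(): hands the job in, once; it reports no verdict.
The state is a dict: "t": time; "q": joint angles; "dq": joint speeds; "effort": joint torques, N m; "tool_pos": TCP position; "tool_rot": TCP orientation; "contact_force": force on the tool from outside, world axes, zero at the start; "wrist_torque": the same for the moment, N m; "opening": finger opening in m.
Only numpy, scipy, OpenCV 4.12 (cv2) and the standard library are available. Lean on these libraries where they do the work, as an engineer would, in place of code of your own. Each camera call takes 0.05 s, during which the arm holds its last target. There are 200 camera calls.

## Working session

There is one attempt and no reset: what is moved stays moved. The work goes in short steps, Python scripts to look and compute and a tool call to move; the robot and the scene stay as the last step left them, time stands still between calls to the robot, and variables do not carry over. Pictures are saved under pics/ and viewed, about 8 in all and at most 12, crops included, and the job is handed in when it is done.

Besides the shell and the picture viewer there is one more tool, called after ">>>" as name(argument=value, ...), one argument or row to a line, values as JSON. jog_arm: Moves the arm, as the interface text tells. Its arguments: {"type":"object","properties":{"deltas":{"type":"array"},"grip_force":{"type":"number"}},"required":["deltas"]}

```bash
mkdir -p pics; cat > h.py <<'E'
import numpy as np, cv2
from scipy.spatial.transform import Rotation as R
from station import ctrl, vision
def cloud(name):
    o=ctrl.get_obs(); im,d=vision.get_image(name); c=vision.calibration(name)
    v,u=np.mgrid[:384,:512]
    P=np.stack([(u-c['cx'])/c['fx']*d,(v-c['cy'])/c['fy']*d,d],-1)
    if 'hand_eye' in c:
        H=np.array(c['hand_eye']);P=P@H[:3,:3].T+H[:3,3]
        P=P@R.from_rotvec(o['tool_rot']).as_matrix().T+o['tool_pos']
    else:
        M=R.from_rotvec(np.ravel(c['rvec'])).as_matrix();P=(P-np.ravel(c['tvec']))@M
    P[d==0]=np.nan
    return im,P
def save(n,im): cv2.imwrite(f'pics/{n}.png',cv2.cvtColor(im,cv2.COLOR_RGB2BGR))
E
python3 - <<'E'
from h import *
ims=[]
for n in('top','side'):
    im,P=cloud(n);save(n,cv2.resize(im,(768,576)));np.savez(n,im=im,P=P)
print(ctrl.get_obs(),ctrl.tcp_to_tips)
E
```

```text
{'t': 0.1, 'q': array([-1.30797510e+00,  5.32954709e-02,  1.61416459e+00,  3.45612732e-05,
        1.47600487e+00, -1.19002341e-01]), 'dq': array([-4.50245564e-05, -9.34241737e-04, -2.59738181e-03, -1.02791849e-03,
       -2.83604636e-03, -6.26866858e-04]), 'effort': array([ 4.49113586e-04, -3.94904172e+01, -3.71362674e+01, -1.58910980e-04,
        3.84447689e-03, -2.40345930e-07]), 'tool_pos': array([ 0.23275295, -0.57947695,  0.25217833]), 'tool_rot': array([-3.08268007e+00, -5.95770464e-01,  1.57306842e-04]), 'contact_force': array([-0.10552201, -0.87761929,  0.31106029]), 'wrist_torque': array([0.00719296, 0.02593579, 0.03115764]), 'opening': 0.0852551332708402} 0.022
```

View pics/top.png

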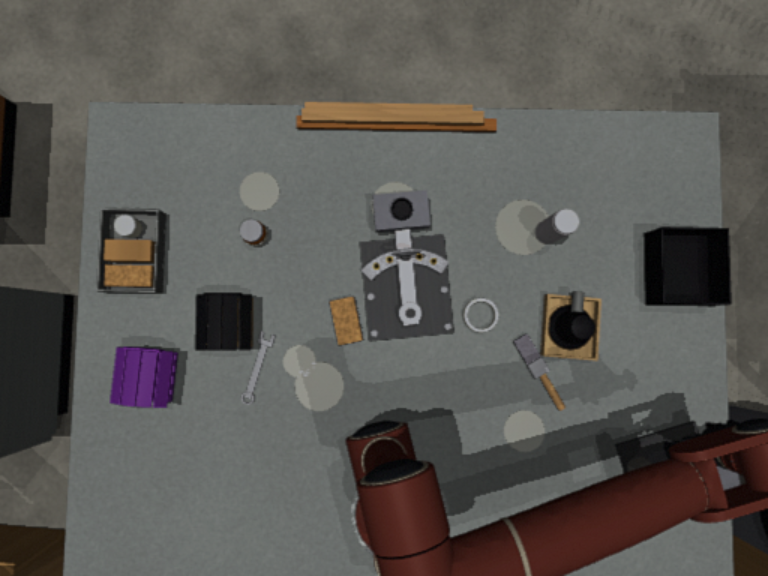

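View pics/side.png

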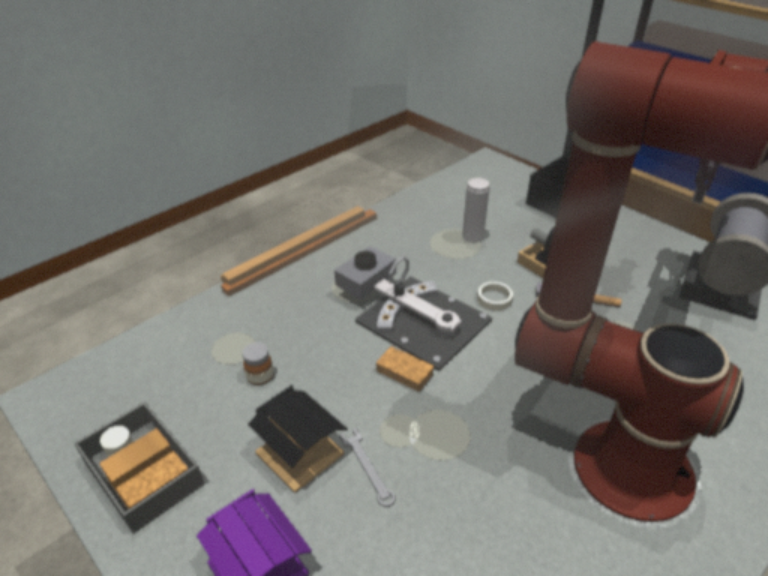

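Top view: the black scoop shell is at (224,321), on the left (+y). The purple scoop at (145,377) is the decoy, the black box at (688,265) is a bin, and the black sander in its tray is at (573,325) on the right. In the side view the ring stands at (400,268). I'll measure the fixture and enlarge the shell and ring.

```bash
python3 - <<'E'
from h import *
T=np.load('top.npz');S=np.load('side.npz')
def at(D,u,v,s=1.5,k=1):
    u=int(u/s);v=int(v/s);return np.nanmedian(D['P'][v-k:v+k+1,u-k:u+k+1].reshape(-1,3),0).round(3)
for n,p in dict(pivot=(409,313),collar=(401,208),shell=(224,321),sander=(573,325),arm=(407,285),block=(346,320),roll=(467,315),can=(565,222)).items(): print(n,at(T,*p))
piv=at(T,409,313)
# circle-ish fits
for nm,D in(('top',T),('side',S)):
    P=D['P'].reshape(-1,3)
    box=(abs(P[:,0]-piv[0]-.15)<.22)&(abs(P[:,1]-piv[1])<.16)
    for lo,hi,l in((.04,.053,'bar'),(.076,.088,'hood'),(.095,.11,'collar'),(.11,.16,'ring')):
        Q=P[box&(P[:,2]>lo)&(P[:,2]<hi)]
        if len(Q): print(nm,l,len(Q),np.median(Q,0).round(4),Q.min(0).round(3),Q.max(0).round(3))
        if l=='ring' : print(Q[:60].round(3).tolist())
a=cv2.resize(S['im'][160:340,150:360],(420,360),interpolation=2)
b=cv2.resize(T['im'][110:240,110:410],(780,338))
save('crop1',np.vstack([cv2.copyMakeBorder(cv2.resize(S['im'][155:225,210:330],(780,455)[:2])[:255],0,0,0,0,0),b]))
E
```

```text
pivot [ 0.483 -0.012  0.055]
collar [0.73  0.01  0.083]
shell [0.455 0.415 0.106]
sander [ 0.459 -0.387  0.112]
arm [ 0.548 -0.008  0.046]
block [0.463 0.139 0.029]
roll [ 0.479 -0.155  0.022]
can [ 0.685 -0.352  0.169]
top bar 564 [ 0.5556 -0.0067  0.0468] [ 0.453 -0.095  0.04 ] [0.711 0.113 0.053]
top hood 767 [0.7233 0.01   0.0815] [ 0.613 -0.058  0.076] [0.772 0.078 0.088]
top collar 57 [0.7213 0.0113 0.1017] [ 0.613 -0.028  0.095] [0.749 0.036 0.109]
top ring 53 [0.6199 0.0015 0.1441] [ 0.613 -0.034  0.113] [0.627 0.032 0.156]
[[0.626, -0.008, 0.144], [0.626, -0.012, 0.146], [0.627, -0.016, 0.138], [0.626, -0.019, 0.145], [0.627, -0.022, 0.142], [0.623, 0.018, 0.14], [0.622, 0.015, 0.148], [0.622, 0.012, 0.15], [0.622, 0.009, 0.151], [0.622, 0.005, 0.15], [0.623, 0.002, 0.141], [0.622, -0.001, 0.152], [0.622, -0.005, 0.149], [0.622, -0.008, 0.148], [0.622, -0.011, 0.152], [0.622, -0.015, 0.151], [0.623, -0.019, 0.146], [0.624, -0.023, 0.138], [0.624, -0.026, 0.135], [0.624, -0.029, 0.139], [0.625, -0.033, 0.131], [0.62, 0.028, 0.132], [0.62, 0.025, 0.136], [0.619, 0.022, 0.14], 
[... 1685 characters left out ...]
29, 0.12], [0.617, -0.032, 0.12], [0.616, 0.017, 0.142], [0.615, 0.013, 0.141], [0.611, 0.012, 0.142], [0.626, -0.031, 0.111], [0.617, -0.028, 0.117], [0.618, -0.033, 0.114], [0.616, 0.022, 0.141], [0.615, 0.018, 0.139], [0.613, 0.015, 0.139], [0.622, -0.028, 0.11], [0.619, -0.029, 0.111], [0.617, -0.032, 0.111], [0.617, 0.021, 0.135], [0.612, 0.021, 0.138], [0.611, 0.017, 0.137], [0.619, 0.024, 0.131], [0.614, 0.024, 0.134], [0.613, 0.02, 0.133], [0.618, 0.025, 0.128], [0.613, 0.024, 0.131], [0.611, 0.022, 0.131], [0.618, 0.029, 0.127], [0.612, 0.03, 0.13], [0.614, 0.024, 0.125], [0.616, 0.031, 0.125], [0.612, 0.031, 0.126], [0.614, 0.024, 0.122], [0.617, 0.03, 0.119], [0.613, 0.03, 0.121]]
```

View pics/crop1.png

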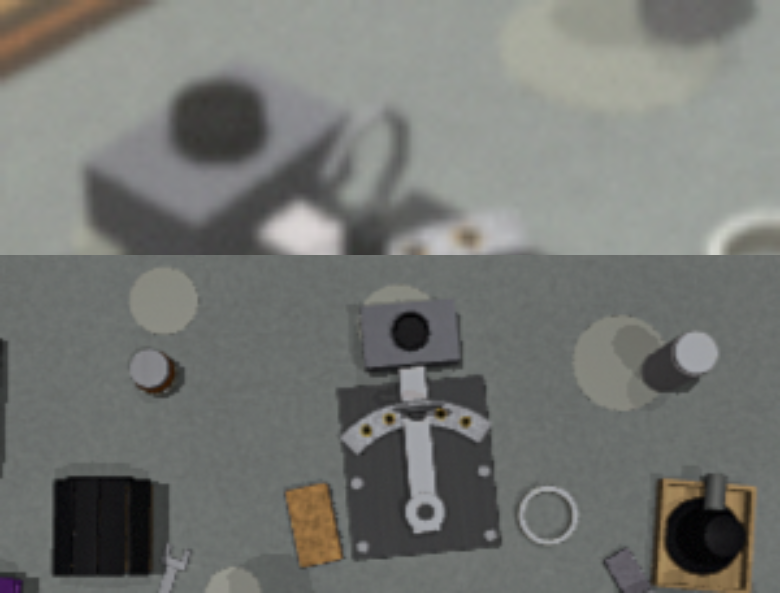

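The crop confirms it: the shell (black scoop) is on the left at (103,525), and the sander is on the right at (705,530). The ring stands across the bar at (418,403). The swing therefore goes to fixture +y. Next I plan the move to an approach pose, with the jaws horizontal and about 52° of tilt.

```bash
cat >> h.py <<'E'
def Rt(psi,th):
    z=np.array([np.cos(psi)*np.sin(th),np.sin(psi)*np.sin(th),-np.cos(th)]);y=np.array([np.sin(psi),-np.cos(psi),0])
    return np.stack([np.cross(y,z),y,z],1)
def plan(pos=None,Rw=None):
    o=ctrl.get_obs();Rc=R.from_rotvec(o['tool_rot']).as_matrix()
    print('t',round(o['t'],2),'pos',o['tool_pos'].round(4),'F',o['contact_force'].round(1),'open',round(o['opening'],4),'q',o['q'].round(2))
    if Rw is not None: print('turn',R.from_matrix(Rc.T@Rw).as_rotvec().round(4))
    if pos is not None: print('shift cm (now)',(Rc.T@(np.array(pos)-o['tool_pos'])*100).round(2), '(after turn)', None if Rw is None else (Rw.T@(np.array(pos)-o['tool_pos'])*100).round(2))
PIV=np.array([.4786,-.0135])
E
python3 - <<'E'
from h import *
print(np.array(vision.calibration('wrist')['hand_eye']).round(3).tolist())
plan([.49,-.013,.30],Rt(.09,np.radians(52)))
E
```

```text
[[0.001, -0.963, -0.268, 0.067], [1.0, 0.001, 0.001, 0.0], [-0.001, -0.268, 0.963, -0.12], [0.0, 0.0, 0.0, 1.0]]
t 0.1 pos [ 0.2328 -0.5795  0.2522] F [-0.1 -0.9  0.3] open 0.0853 q [-1.31  0.05  1.61  0.    1.48 -0.12]
turn [-0.1341  0.901   0.2706]
shift cm (now) [ 44.98 -42.99  -4.69] (after turn) [ 22.68 -54.11  21.26]
```

>>> jog_arm(
  deltas=[
    [0,0,0,1.5,-1.4,-1.5,0],
    [0,0,0,2.3,-2.2,-1.5,0],
    [0,0,0,2.3,-2.2,-1.0,0],
    [0,0,0,2.3,-2.2,-0.7,0],
    [0,0,0,2.3,-2.2,0,0],
    [0,0,0,2.3,-2.2,0,0],
    [0,0,0,2.3,-2.2,0,0],
    [0,0,0,2.3,-2.2,0,0],
    [0,0,0,2.3,-2.2,0,0],
    [0,0,0,2.3,-2.2,0,0],
    [0,0,0,2.3,-2.2,0,0],
    [0,0,0,2.3,-2.2,0,0],
  ],
  grip_force=20,
)

```text
t: 1.1
tool_pos: [0.3863, -0.2409, 0.2998]
tool_rot: [-3.084, -0.596, 0.0]
contact_force: [0.4, -0.1, -0.4]
opening: 0.0001
```

>>> jog_arm(
  deltas=[
    [0,0,0,2.3,-2.2,0,0],
    [0,0,0,2.3,-2.2,0,0],
    [0,0,0,2.3,-2.2,0,0],
    [0,0,0,2.3,-2.2,0,0],
    [0,0,0,2.3,-2.2,0,0],
    [0,0,0,2.3,-2.2,0,0],
    [0,0,0,2.0,-2.0,0,0],
    [0,0,0,1.5,-1.5,0,0],
    [0,0,0,0.5,-0.5,0,0],
    [0,0,0,0,0,0,0],
  ],
)

```text
t: 1.93
tool_pos: [0.4873, -0.0154, 0.2997]
tool_rot: [-3.083, -0.6, 0.002]
contact_force: [0.2, -0.1, 0.2]
opening: 0.0001
```

```bash
python3 - <<'E'
from h import *
plan([.49,-.013,.30],Rt(.09,np.radians(52)))
E
```

```text
t 1.93 pos [ 0.4873 -0.0154  0.2997] F [ 0.2 -0.1  0.2] open 0.0001 q [-0.18 -0.31  1.86 -0.    1.59  1.  ]
turn [-0.1341  0.9019  0.2738]
shift cm (now) [ 0.34 -0.12 -0.03] (after turn) [ 0.2  -0.21  0.21]
```

>>> jog_arm(
  deltas=[
    [-0.0134,0.0902,0.0274,0,0,0,0],
    [-0.0134,0.0902,0.0274,0,0,0,0],
    [-0.0134,0.0902,0.0274,0,0,0,0],
    [-0.0134,0.0902,0.0274,0,0,0,0],
    [-0.0134,0.0902,0.0274,0,0,0,0],
    [-0.0134,0.0902,0.0274,0,0,0,0],
    [-0.0134,0.0902,0.0274,0,0,0,0],
    [-0.0134,0.0902,0.0274,0,0,0,0],
    [-0.0134,0.0902,0.0274,0,0,0,0],
    [-0.0134,0.0902,0.0274,0,0,0,0],
    [0,0,0,0,0,0,0],
  ],
)

```text
t: 2.85
tool_pos: [0.4852, -0.0175, 0.2954]
tool_rot: [-2.789, -0.117, -1.357]
contact_force: [-0.4, -0.8, -0.1]
opening: -0.0
```

```bash
python3 - <<'E'
from h import *
th=np.radians(52);Rw=Rt(.09,th);c=np.array([.618,-.001,.114])
# tips 70 mm before the ring centre along the axis
plan(c-Rw[:,2]*(.07+.022),Rw)
im,P=cloud('wrist');save('w1',cv2.resize(im,(768,576)))
Q=P.reshape(-1,3);m=(Q[:,2]>.088)&(Q[:,2]<.155)&(abs(Q[:,0]-.618)<.03)&(abs(Q[:,1])<.05);Q=Q[m]
print(len(Q),np.median(Q,0),Q.min(0),Q.max(0))
T=Q[Q[:,2]>.135];print('top',len(T),T.mean(0),np.percentile(T[:,2],95))
A=np.c_[Q[:,1],np.ones(len(Q))];print(np.linalg.lstsq(A,Q[:,0],rcond=None)[0])
E
```

```text
t 2.85 pos [ 0.4852 -0.0175  0.2954] F [-0.4 -0.8 -0.1] open -0.0 q [-0.38 -0.92  2.41  0.48  0.87  0.94]
turn [ 0.004   0.0021 -0.0042]
shift cm (now) [-6.04 -0.48 12.52] (after turn) [-6.06 -0.45 12.51]
631 [ 0.61672378 -0.00115264  0.13237379] [ 0.61024257 -0.03725803  0.08815964] [0.62393013 0.03136129 0.14795037]
top 287 [ 0.61703078 -0.00275449  0.14331106] 0.1471922618099108
[-0.10479964  0.61626258]
```

View pics/w1.png

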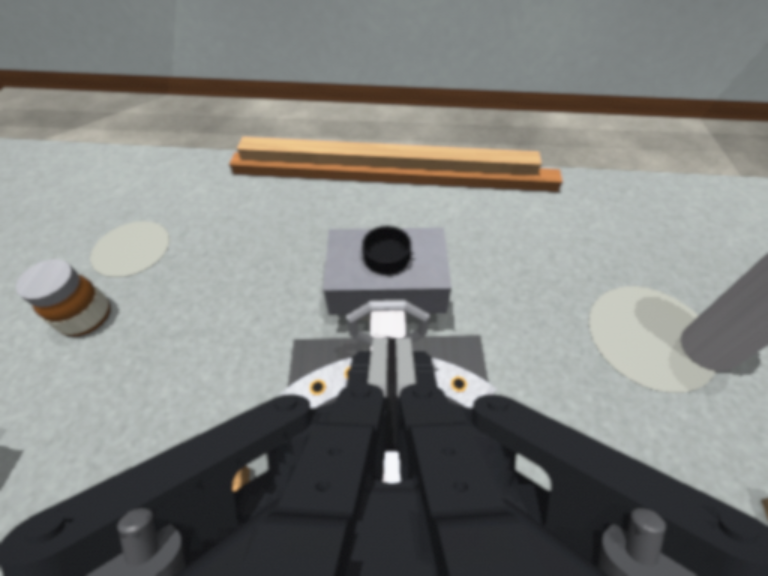

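The wrist view shows the ring at (387,312), just ahead of the shut fingertips at (390,345), with the hood behind it. The refined ring estimate is x≈0.619, y≈-0.002, yaw≈0.10.

>>> jog_arm(
  deltas=[
    [0,0,0,-0.6,0,1.2,0],
    [0,0,0,-1.2,0,2.5,0],
    [0,0,0,-1.2,0,2.5,0],
    [0,0,0,-1.2,0,2.5,0],
    [0,0,0,-1.2,0,2.2,0],
    [0,0,0,-0.6,0,1.1,0],
    [0,0,0,0,0,0,0],
  ],
)

```text
t: 3.48
tool_pos: [0.5445, -0.0114, 0.1753]
tool_rot: [-2.79, -0.123, -1.349]
contact_force: [-0.9, 0.9, -0.1]
opening: -0.0004
```

```bash
python3 - <<'E'
from h import *
th=np.radians(52);Rw=Rt(.10,th);c=np.array([.619,-.002,.113])
plan(c-Rw[:,2]*(.06+.022),Rw)
im,P=cloud('side');save('s2',cv2.resize(im[150:240,190:340],(800,480),interpolation=2))
im,P=cloud('wrist')
Q=P.reshape(-1,3);m=(Q[:,2]>.088)&(Q[:,2]<.155)&(abs(Q[:,0]-.618)<.012)&(abs(Q[:,1])<.05);Q=Q[m]
print(len(Q),np.median(Q,0),Q.min(0),Q.max(0))
b=Q[(Q[:,2]>.11)&(Q[:,2]<.14)];print(b[b[:,1]>0].mean(0),b[b[:,1]<0].mean(0))
E
```

```text
t 3.48 pos [ 0.5445 -0.0114  0.1753] F [-0.9  0.9 -0.1] open -0.0004 q [-0.3  -0.54  2.41  0.66  0.51  0.72]
turn [ 0.0078  0.0069 -0.0084]
shift cm (now) [-0.28 -0.2   1.55] (after turn) [-0.29 -0.19  1.55]
1683 [ 0.61657215 -0.00308228  0.13153505] [ 0.6102405  -0.03723881  0.08801103] [0.62524201 0.03128405 0.14797319]
[0.61314505 0.02333503 0.12772421] [ 0.61873115 -0.02991632  0.12781838]
```

View pics/s2.png

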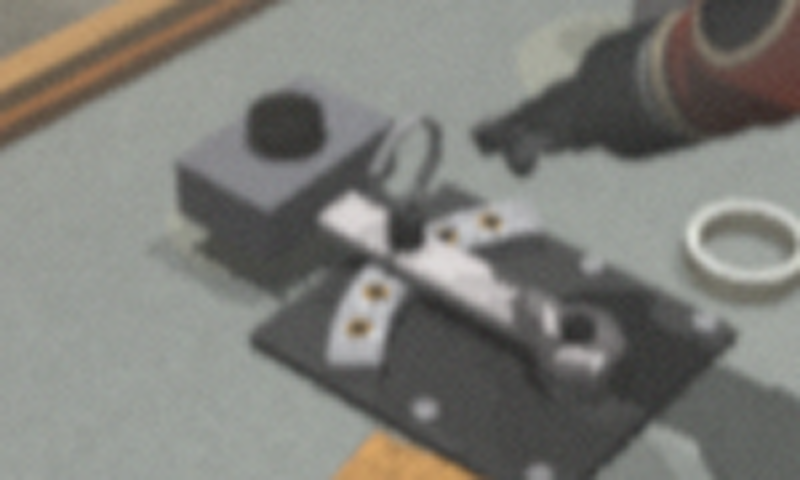

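```bash
python3 - <<'E'
from h import *
o=ctrl.get_obs();im,P=cloud('wrist')
Q=((P-o['tool_pos'])@R.from_rotvec(o['tool_rot']).as_matrix()).reshape(-1,3)*1000
for z in range(-40,34,4):
    m=(abs(Q[:,2]-z)<2)&(abs(Q[:,0])<40)&(abs(Q[:,1])<60);S=Q[m]
    if len(S): print(z,len(S),'y',S[:,1].min().round(1),S[:,1].max().round(1),'xtop',np.percentile(S[:,0],[50,98]).round(1), 'y|x>5',S[S[:,0]>5][:,1].round(0).min() if (S[:,0]>5).any() else None, S[S[:,0]>5][:,1].round(0).max() if (S[:,0]>5).any() else None)
th=np.radians(52);Rw=Rt(.104,th);c=np.array([.619,-.003,.113])
plan(c-Rw[:,2]*(.06+.022),Rw)
E
```

```text
-40 1425 y -44.4 45.0 xtop [10.4 11.7] y|x>5 -44.0 45.0
-36 2345 y -41.0 41.1 xtop [ 5.  11.5] y|x>5 -41.0 41.0
-32 2099 y -38.0 38.7 xtop [10.3 12.2] y|x>5 -37.0 39.0
-28 1152 y -35.0 35.6 xtop [10.8 12.8] y|x>5 -35.0 35.0
-24 947 y -31.4 31.4 xtop [10.6 12.7] y|x>5 -31.0 31.0
-20 293 y -25.9 24.3 xtop [10.7 12.6] y|x>5 -26.0 24.0
-16 488 y -11.0 16.4 xtop [ 3.5 11. ] y|x>5 -11.0 16.0
-12 158 y -13.1 6.7 xtop [ 9.9 10.5] y|x>5 -13.0 7.0
-8 166 y -13.3 13.7 xtop [ 9.8 10.4] y|x>5 -13.0 14.0
-4 239 y -13.3 13.6 xtop [ 9.4 10.4] y|x>5 -13.0 14.0
0 205 y -13.4 13.7 xtop [ 6.5 10.4] y|x>5 -13.0 14.0
4 190 y -13.5 13.6 xtop [ 8.  10.4] y|x>5 -14.0 14.0
8 189 y -13.4 13.8 xtop [ 6.6 10.3] y|x>5 -13.0 14.0
12 153 y -13.3 13.7 xtop [ 6.4 10.3] y|x>5 -13.0 14.0
16 104 y -12.1 11.4 xtop [ 9.8 10.3] y|x>5 -12.0 11.0
20 12 y -6.0 6.2 xtop [9.8 9.9] y|x>5 -6.0 6.0
t 3.63 pos [ 0.5458 -0.0121  0.1809] F [ 0.7 -0.1  1.1] open -0.0 q [-0.3  -0.55  2.4   0.66  0.51  0.72]
turn [ 0.0139 -0.0022 -0.0094]
shift cm (now) [-0.82 -0.16  1.79] (after turn) [-0.81 -0.15  1.8 ]
```

The pads are ±13.5 × ±10.3 mm with the tips 22 mm ahead of the TCP, so they fit the 52 mm ring. I align and stop short of it.

>>> jog_arm(
  deltas=[
    [0.0139,-0.002,-0.0094,0,0,0,0],
    [0,0,0,-0.4,-0.15,0.9,0],
    [0,0,0,-0.4,0,0.9,0],
    [0,0,0,0,0,1.2,0],
    [0,0,0,0,0,1.2,0],
    [0,0,0,0,0,1.0,0],
    [0,0,0,0,0,0,0],
    [0,0,0,0,0,0,0],
    [0,0,0,0,0,0,0],
  ],
)

```text
t: 4.38
tool_pos: [0.581, -0.0066, 0.1427]
tool_rot: [-2.779, -0.145, -1.358]
contact_force: [-0.0, -0.7, -0.8]
opening: -0.0
```

```bash
python3 - <<'E'
from h import *
th=np.radians(52);Rw=Rt(.104,th);c=np.array([.619,-.003,.113])
plan(c-Rw[:,2]*(.02+.002),Rw);plan(c-Rw[:,2]*(.002),Rw)
E
```

```text
t 4.38 pos [ 0.581  -0.0066  0.1427] F [-0.  -0.7 -0.8] open -0.0 q [-0.27 -0.34  2.34  0.84  0.4   0.53]
turn [ 0.     -0.0015 -0.0001]
shift cm (now) [0.01 0.03 2.64] (after turn) [0.01 0.03 2.64]
t 4.38 pos [ 0.581  -0.0066  0.1427] F [-0.  -0.7 -0.8] open -0.0 q [-0.27 -0.34  2.34  0.84  0.4   0.53]
turn [ 0.     -0.0015 -0.0001]
shift cm (now) [0.01 0.03 4.64] (after turn) [0.01 0.03 4.64]
```

>>> jog_arm(
  deltas=[
    [0,0,0,0,0,0.8,0],
    [0,0,0,0,0,0.8,0],
    [0,0,0,0,0,0.8,0],
    [0,0,0,0,0,0.4,0],
    [0,0,0,0,0,0,0],
    [0,0,0,0,0,0,0],
  ],
)

```text
t: 4.88
tool_pos: [0.6024, -0.0041, 0.1242]
tool_rot: [-2.779, -0.144, -1.355]
contact_force: [0.3, -0.0, 0.4]
opening: -0.0001
```

```bash
python3 - <<'E'
from h import *
th=np.radians(52);Rw=Rt(.104,th);c=np.array([.619,-.003,.113])
plan(c-Rw[:,2]*(.002),Rw)
im,_=cloud('side');im2,_=cloud('wrist')
save('m3',np.hstack([cv2.resize(im[150:222,240:320],(400,360),interpolation=2),cv2.resize(im2[130:330,150:370],(400,360),interpolation=2)]))
E
```

```text
t 4.88 pos [ 0.6024 -0.0041  0.1242] F [ 0.3 -0.   0.4] open -0.0001 q [-0.25 -0.24  2.29  0.94  0.34  0.44]
turn [-0.0004  0.0001 -0.0007]
shift cm (now) [0.14 0.06 1.8 ] (after turn) [0.14 0.06 1.8 ]
```

View pics/m3.png

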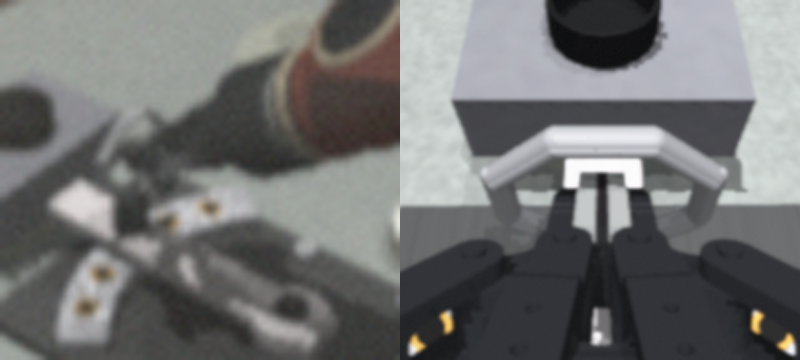

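The fingertips are entering centred under the ring's top bar, with no contact force. I go on in.

>>> jog_arm(
  deltas=[
    [0,0,0,0.1,0.05,0.6,0],
    [0,0,0,0,0,0.6,0],
    [0,0,0,0,0,0.6,0],
    [0,0,0,0,0,0,0],
    [0,0,0,0,0,0,0],
    [0,0,0,0,0,0,0],
  ],
)

```text
t: 5.48
tool_pos: [0.6171, -0.0029, 0.1129]
tool_rot: [-2.78, -0.144, -1.353]
contact_force: [0.2, -0.7, -0.4]
opening: -0.0004
```

```bash
python3 - <<'E'
from h import *
th=np.radians(52);Rw=Rt(.104,th);c=np.array([.619,-.003,.113])
plan(c-Rw[:,2]*(.002),Rw)
print('1cm up in tool',Rw.T@[0,0,1])
E
```

```text
t 5.48 pos [ 0.6171 -0.0029  0.1129] F [ 0.2 -0.7 -0.4] open -0.0004 q [-0.24 -0.17  2.26  1.01  0.32  0.37]
turn [-0.0008  0.0014 -0.001 ]
shift cm (now) [ 0.12  0.03 -0.06] (after turn) [ 0.12  0.03 -0.06]
1cm up in tool [ 0.78801075  0.         -0.61566148]
```

>>> jog_arm(
  deltas=[
    [0,0,0,0.315,0,-0.246,0],
    [0,0,0,0.315,0,-0.246,0],
    [0,0,0,0.315,0,-0.246,0],
    [0,0,0,0.158,0,-0.123,0],
    [0,0,0,0,0,0,0],
    [0,0,0,0,0,0,0],
  ],
)

```text
t: 5.98
tool_pos: [0.6169, -0.0029, 0.127]
tool_rot: [-2.78, -0.144, -1.353]
contact_force: [-1.9, -0.3, -0.3]
opening: -0.0
```

>>> jog_arm(
  deltas=[
    [0,0,0,0.158,0,-0.123,0],
    [0,0,0,0,0,0,0],
    [0,0,0,0,0,0,0],
  ],
)

```text
t: 6.23
tool_pos: [0.6165, -0.0028, 0.1282]
tool_rot: [-2.78, -0.144, -1.352]
contact_force: [0.0, -1.0, -4.5]
opening: -0.0003
```

>>> jog_arm(
  deltas=[
    [0,0,0,0.315,0,-0.246,0],
    [0,0,0,0,0,0,0],
    [0,0,0,0,0,0,0],
  ],
)

```text
t: 6.48
tool_pos: [0.6164, -0.0027, 0.1322]
tool_rot: [-2.78, -0.144, -1.351]
contact_force: [-3.5, -0.6, -5.0]
opening: 0.0003
```

Contact came at TCP z≈0.127, with about 5 N downward. I continue to about 16 mm of lift.

>>> jog_arm(
  deltas=[
    [0,0,0,0.315,0,-0.246,0],
    [0,0,0,0.315,0,-0.246,0],
    [0,0,0,0.236,0,-0.185,0],
    [0,0,0,0,0,0,0],
    [0,0,0,0,0,0,0],
  ],
)

```text
t: 6.9
tool_pos: [0.6164, -0.0027, 0.1435]
tool_rot: [-2.78, -0.145, -1.351]
contact_force: [-4.5, 0.1, -6.6]
opening: -0.0001
```

```bash
python3 - <<'E'
from h import *
for n in('side','wrist'):
    im,P=cloud(n);Q=P.reshape(-1,3);m=(Q[:,2]>.125)&(Q[:,2]<.185)&(abs(Q[:,0]-.618)<.012)&(abs(Q[:,1])<.05);Q=Q[m]
    print(n,len(Q),np.median(Q,0),'ztop',np.percentile(Q[:,2],[90,97]),'y',Q[:,1].min(),Q[:,1].max())
plan()
# swing rows
o=ctrl.get_obs();Rc=R.from_rotvec(o['tool_rot']).as_matrix();p=o['tool_pos']
for piv in([.4800,-.0175],):
    n=12;a=.2618;d=p[:2]-piv
    S=R.from_rotvec([0,0,a]).as_matrix();tgt=np.r_[np.array(piv)+S[:2,:2]@d,p[2]]
    s=a/n;step=R.from_rotvec([0,0,s]).as_matrix();dp=np.r_[step[:2,:2]@d-d,0]
    print('tgt',tgt,'turn',Rc.T@[0,0,s],'shift before',Rc.T@dp*100,'after',(step@Rc).T@dp*100,'d',d)
E
```

```text
side 60 [0.61513695 0.01454769 0.15057681] ztop [0.16222499 0.16588193] y -0.026542582869278613 0.03180922345786981
wrist 3633 [ 0.61600422 -0.00419659  0.15948932] ztop [0.16318232 0.16629097] y -0.03718670059430907 0.030912924632704966
t 7.0 pos [ 0.6164 -0.0027  0.1434] F [-5.2 -1.3 -6.2] open 0.0003 q [-0.24 -0.24  2.25  0.84  0.36  0.55]
tgt [0.60795591 0.03210876 0.14343928] turn [ 1.71560412e-02 -3.34494670e-05 -1.34772429e-02] shift before [-0.00299482 -0.29936674 -0.00306929] after [ 0.00104011 -0.29938851  0.00206708] d [0.13643562 0.01480088]
```

>>> jog_arm(
  deltas=[
    [0.01716,0,-0.01348,0,-0.299,0,0],
    [0.01716,0,-0.01348,0,-0.299,0,0],
    [0.01716,0,-0.01348,0,-0.299,0,0],
    [0.01716,0,-0.01348,0,-0.299,0,0],
    [0.01716,0,-0.01348,0,-0.299,0,0],
    [0.01716,0,-0.01348,0,-0.299,0,0],
  ],
)

```text
t: 7.5
tool_pos: [0.6135, 0.0146, 0.1432]
tool_rot: [-2.717, -0.322, -1.321]
contact_force: [-7.5, -2.8, -6.6]
opening: 0.0001
```

>>> jog_arm(
  deltas=[
    [0.01716,0,-0.01348,0,-0.299,0,0],
    [0.01716,0,-0.01348,0,-0.299,0,0],
    [0.01716,0,-0.01348,0,-0.299,0,0],
    [0.01716,0,-0.01348,0,-0.299,0,0],
    [0.01716,0,-0.01348,0,-0.299,0,0],
    [0.01716,0,-0.01348,0,-0.299,0,0],
    [0,0,0,0,0,0,0],
    [0,0,0,0,0,0,0],
  ],
)

```text
t: 8.17
tool_pos: [0.6083, 0.0317, 0.143]
tool_rot: [-2.646, -0.49, -1.285]
contact_force: [-6.9, -1.7, -6.1]
opening: -0.0
```

```bash
python3 - <<'E'
from h import *
plan([.608,.0321,.1434],Rt(.104+.2618,np.radians(52)))
piv=np.array([.4798,-.0175])
ims=[]
for n in('top','side','wrist'):
    im,P=cloud(n);ims.append(im);Q=P.reshape(-1,3);d=Q[:,:2]-piv;r=np.hypot(*d.T);f=np.arctan2(d[:,1],d[:,0])-.104
    m=(Q[:,2]>.095)&(Q[:,2]<.185)&(r>.128)&(r<.152)&(abs(f-.26)<.35);t=m&(Q[:,2]>.15)
    print(n,m.sum(),'phi med',np.median(f[m]),'range',f[m].min(),f[m].max(),'top',np.median(f[t]),np.percentile(Q[m,2],[90,97]))
    h=(Q[:,2]>.077)&(Q[:,2]<.086)&(r>.2)&(r<.34)&(abs(f-.26)<.4)
    if h.sum()>50: print(' hood med phi',np.median(f[h]),(f[h].min()+f[h].max())/2,h.sum())
save('m4',np.hstack([cv2.resize(ims[0][100:230,220:320],(390,507),interpolation=2),cv2.resize(ims[2][130:330,150:370],(400,507),interpolation=2)]))
E
```

```text
t 8.17 pos [0.6083 0.0317 0.143 ] F [-6.9 -1.7 -6.1] open -0.0 q [-0.27 -0.22  2.24  1.03  0.58  0.19]
turn [-0.0003  0.0034  0.0003]
shift cm (now) [ 0.03 -0.05 -0.04] (after turn) [ 0.03 -0.05 -0.04]
top 103 phi med 0.2867818327971049 range 0.04742623552949217 0.5042909368678535 top 0.28132160576257337 [0.16664882 0.16892916]
 hood med phi 0.26398899782078433 0.2663721048692629 664
side 107 phi med 0.3526924412874984 range 0.09196907011067586 0.5123905428480363 top 0.332695545125426 [0.16218126 0.16415431]
 hood med phi 0.33659288574869267 0.2591834500568469 455
wrist 3508 phi med 0.2598300934729026 range 0.003644351469355586 0.5089284141380765 top 0.25972246223645956 [0.16262655 0.16532888]
 hood med phi 0.26003403445304574 0.2588724189448582 9554
```

View pics/m4.png

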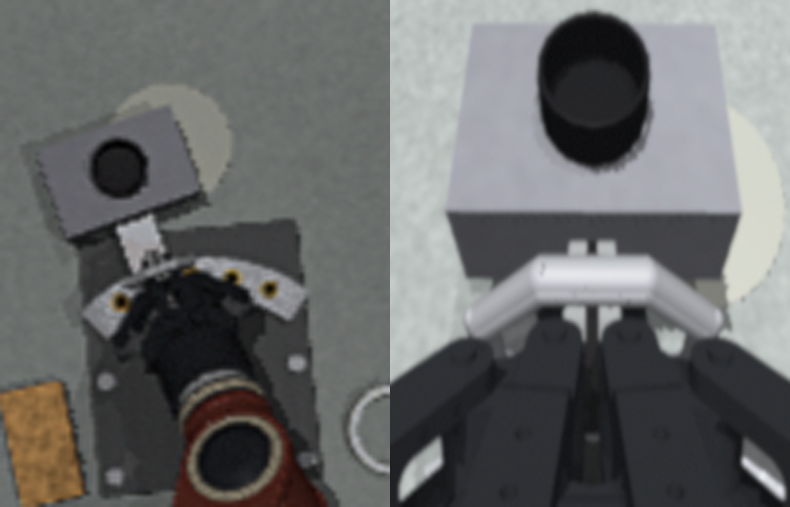

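The arm has swung to about 0.26 rad: hood and ring in the wrist view both read 0.259–0.260. The picture shows the arm at the next hole to the left, with the ring still resting on the tips. I lower it.

>>> jog_arm(
  deltas=[
    [0,0,0,-0.236,0,0.185,0],
    [0,0,0,-0.236,0,0.185,0],
    [0,0,0,-0.236,0,0.185,0],
    [0,0,0,-0.236,0,0.185,0],
    [0,0,0,-0.315,0,0.246,0],
    [0,0,0,-0.315,0,0.246,0],
    [0,0,0,-0.315,0,0.246,0],
    [0,0,0,-0.315,0,0.246,0],
    [0,0,0,0,0,0,0],
    [0,0,0,0,0,0,0],
  ],
)

```text
t: 9.15
tool_pos: [0.6101, 0.0317, 0.1174]
tool_rot: [-2.644, -0.489, -1.291]
contact_force: [-0.4, -0.7, 0.2]
opening: 0.0001
```

```bash
cat > chk.py <<'E'
from h import *
plan()
piv=np.array([.4798,-.0175])
for n in('top','wrist','side'):
    im,P=cloud(n);Q=P.reshape(-1,3);d=Q[:,:2]-piv;r=np.hypot(*d.T);f=np.arctan2(d[:,1],d[:,0])-.104
    m=(Q[:,2]>.095)&(Q[:,2]<.185)&(r>.130)&(r<.150)&(abs(f-.26)<.28);t=m&(abs(f-.26)<.08)
    print(n,m.sum(),'range',f[m].min(),f[m].max(),'ztop',np.percentile(Q[t,2],[50,90,97]))
    h=(Q[:,2]>.077)&(Q[:,2]<.086)&(r>.2)&(r<.34)&(abs(f-.26)<.4)
    if h.sum()>50: print(' hood phi',np.median(f[h]),(f[h].min()+f[h].max())/2)
E
python3 chk.py
```

```text
t 9.15 pos [0.6101 0.0317 0.1174] F [-0.4 -0.7  0.2] open 0.0001 q [-0.27 -0.16  2.25  1.13  0.55  0.08]
top 92 range 0.013349099417303695 0.5027663049379935 ztop [0.14371552 0.14989607 0.15032232]
 hood phi 0.26134405619738305 0.265186148618793
wrist 4501 range 0.014105534222148108 0.499615917848256 ztop [0.14423896 0.14698662 0.14745486]
 hood phi 0.25706023278373086 0.2575461769328814
side 85 range 0.08568765375918795 0.5210882261781583 ztop [0.14283267 0.14817688 0.14845105]
 hood phi 0.3360014631958384 0.2571875377784201
```

The ring top is back at 0.147–0.148, as it was at the start, so the pin is home. I back out along the finger axis.

>>> jog_arm(
  deltas=[
    [0,0,0,-0.25,0,0.2,0],
    [0,0,0,0,0,0,0],
    [0,0,0,0,0,-0.6,0],
    [0,0,0,0,0,-0.8,0],
    [0,0,0,0,0,-0.8,0],
    [0,0,0,0,0,-0.8,0],
    [0,0,0,0,0,-1.0,0],
    [0,0,0,0,0,-1.5,0],
    [0,0,0,0,0,-1.5,0],
    [0,0,0,0,0,-1.5,0],
    [0,0,0,0,0,-1.0,0],
    [0,0,0,0,0,0,0],
  ],
)

```text
t: 10.3
tool_pos: [0.5393, 0.0043, 0.1735]
tool_rot: [-2.644, -0.489, -1.293]
contact_force: [1.0, 0.4, 0.1]
opening: -0.0001
```

>>> jog_arm(
  deltas=[
    [0,0,0,0.5,0,-1,0],
    [0,0,0,1,0,-1.5,0],
    [0,0,0,1,0,-1.5,0],
    [0,0,0,0.5,0,-0.5,0],
    [0,0,0,0,0,0,0],
    [0,0,0,0,0,0,0],
    [0,0,0,0,0,0,0],
  ],
)

```text
t: 10.88
tool_pos: [0.5233, -0.0006, 0.2215]
tool_rot: [-2.644, -0.488, -1.286]
contact_force: [-0.2, 0.2, -0.0]
opening: -0.0001
```

```bash
python3 chk.py; python3 - <<'E'
from h import *
im,_=cloud('side');im2,_=cloud('wrist')
save('m5',np.hstack([cv2.resize(im[150:240,210:310],(400,360),interpolation=2),cv2.resize(im2[100:330,130:380],(400,360),interpolation=2)]))
E
```

```text
t 10.88 pos [ 0.5233 -0.0006  0.2215] F [-0.2  0.2 -0. ] open -0.0001 q [-0.43 -0.62  2.37  0.84  0.86  0.38]
top 61 range 0.044230345635016696 0.5043380824831682 ztop [0.14446012 0.15090119 0.15165644]
 hood phi 0.26209257600820157 0.2659708353386232
wrist 1015 range 0.014927647239409023 0.5010377585976785 ztop [0.14604377 0.14710497 0.14746046]
 hood phi 0.25676739660210735 0.25704198489091423
side 86 range 0.021426744906013 0.5158832622468629 ztop [0.14665335 0.14779077 0.14892019]
 hood phi 0.3296872973161985 0.26633015953317724
```

View pics/m5.png

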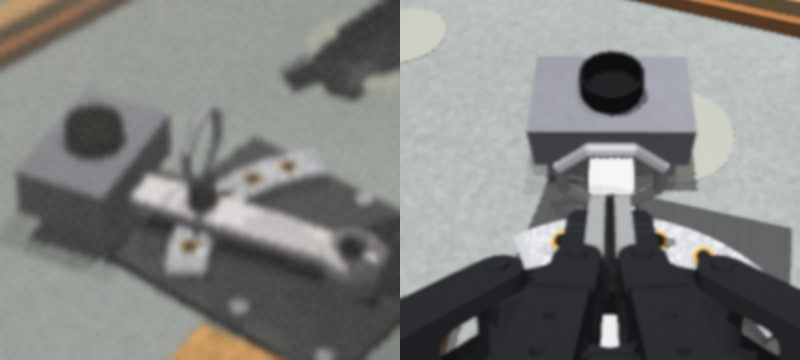

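In the left panel the arm stands at the next hole on the left, with one hole visible to its left at (190,245). The ring is down and the gripper is clear at (340,75).

```bash
python3 -c "
from station import ctrl
print(ctrl.finish_job())"
```

```text
the job is handed in; nothing more can be done
None
```

The hood arm now stands one hole to the left (fixture +y), on the black shell's side, with the pin home. I handed the job in at about t = 10.9 s, and the hand-in reports no verdict.

- **What I did:** I put the shut fingertips through the ring from the pivot's side. They lifted the pin about 16 mm at the middle hole, swung the arm 15° and lowered the pin. Then I backed out.
- **Arm angle:** the last checks gave about 0.257–0.266 rad, against a target of 0.2618. One number disagreed: the side camera's median for the hood read about 0.33. I put that down to a partly hidden view, since the same camera's edge-based estimate was 0.266.
- **Pin:** the top of the ring was back at its starting height, about 147–149 mm in the wrist and side views. The top view read up to 152 mm, but it also read high at the start.
- **Contact:** the force on the tool was about 0 N and the gripper was clear of the ring. I saw no sign of the ring being pinched. I did not measure whether any of the loose things had moved.

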